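# Draw out the telescoping hob brush and hold it extended

## Robot

A 7-joint arm with a two-finger parallel gripper is mounted at the origin on a cart in front of the work surface, level with it; the furniture and walls round the work are solid. World frame = base frame: x ahead of the robot, y to its left, z up, the work surface at z = 0. Lengths are in mm, angles in rad, forces in N, time in s.
With the tool pointing down it reaches from about 375 to 925 mm from the base axis. Payload 3.1 kg.
Tool frame: the origin (TCP) lies at the very end of the fingers, on their centre line; the grasp point (between the pads) lies 19 mm behind it; x points along the fingers, z is the direction in which the jaws open and shut, and the axes are right-handed (so a half turn about x gives the same grasp; the last joint's range is limited). The gripper opens to 85 mm and grips with 20 to 120 N. Pads are 22 mm wide; open, the fingers measure 114 mm over their backs; the gripper's body (76 mm by 85 mm) begins 54 mm behind the grasp point. The pads swing forward as they close: fully open they stand 13 mm farther back than shut.
Start: joints at [1.127, 0.383, 0.044, 1.598, -0.018, 1.161, -0.05], TCP at [220.336, -611.518, 231.269] pointing down, gripper open.
Joint ranges: [-2.61, 2.61], [-0.41, 2.15], [-1.48, 1.57], [0, 2.5], [-1.57, 4.71], [0.05, 1.97], [-2.85, 2.85]. Speed limits (rad/s): [2.79, 2.79, 3.14, 3.14, 3.14, 3.14, 3.14].

## Interface

Orientations are given as a unit quaternion [x, y, z, w].
In Python, from station import ctrl gives the robot as it stands. The module is installed in compiled form; this text tells all that it offers.
- The arm moves only by the tool jog_arm, never from a script. Its argument "plan" is a list that holds one entry, the list of rows, each a list of 5 numbers: the shift along the tool's x, y, z in mm, then the turn about the tool's x in rad, then the closure, from -1 (fully open) to 1 (shut). A call has 1 to 12 rows; each row shifts and turns the pose as measured when the row begins, along the tool's axes as they then stand; what a row does not reach is not made up. A row lasts 1/12 s, in which the tool goes at most 41.7 mm and 7.16 degrees, less where a joint would pass 70% of its speed; a pose out of reach is approached as far as the arm can. A call is refused whole if a number of a shift passes 41.7 or a number of a turn 0.125, either way. A call with a gripper value outside its range is refused whole. The fingers move at their own pace and stop on an object; "grip_force" is the grip in N (left out, the last holds). Time passes only in rows, so rows that do not move let the fingers close. It gives the time, the measured TCP pose, the force and the opening at its end, in the units of the state.
- ctrl.get_obs(): the state, without advancing time (a new reading comes with each control period).
- ctrl.camera(name): name is "scene" or "top" or "wrist"; returns a dict with "img" (480x640x3 uint8, blue, green, red), "camera_matrix" (3x3 intrinsics, pixels), "extrinsics" (4x4, takes a point from camera to world coordinates). Camera axes: x right, y up, looking along -z (the intrinsics and any distortion apply to the point x, -y, -z); pixel columns grow to the right and rows downward; lengths in mm; the calibration is good to about 2 mm. A picture is of the moment at which its call begins. There is no depth.
- ctrl.sign_off(): hands the job in, once; it reports no verdict.
The state is a dict: "time_s": time; "joint_positions": joint angles; "joint_vel": joint speeds; "joint_efforts": joint torques, N m; "eef_pos": TCP position; "tool_rot": TCP orientation; "wrist_force": force on the tool from outside, world axes, zero at the start; "ft_torque": the same for the moment, N m; "gripper_width": finger opening in mm.
Only numpy, scipy, OpenCV 4.12 (cv2) and the standard library are available. Lean on these libraries where they do the work, as an engineer would, in place of code of your own. Each camera call takes 0.05 s, during which the arm holds its last target.

## Task

The telescoping cleaning brush is clamped in its stand on the hob: press the red release button all the way in to unlock it, then take the ribbed black sleeve between the fingers and pull it out past the first click stop to the second stop, the very end of its travel. A return spring draws the brush back in, so finish while still gripping the sleeve and holding it fully extended, ready for a colleague to tighten it. Leave the timer, pepper mill, detergent and spice jar where they stand.

Things in the scene. Friction and masses are not known exactly. Their poses are not given: they have to be found in the camera images.
- brush_stand: fixed steel stand holding the blue outer tube of a telescoping brush level, tube axis 70 mm above the hob. Origin on the hob, below the tube axis, 20 mm behind the stowed sleeve's centre; +x is the direction in which the brush is pulled out, z up. Outer tube (30 mm thick, black collar 37 mm) from x = -222 to -26 mm; base plate 100 mm wide from x = -200 to -35 mm, none under the sleeve.
- button_top (a point): centre of the top of the red round release button, 23 mm across, on top of the black lock collar, at x = -60, y = 0, z = 104 mm in the stand's frame. It is pressed straight down; its surround (29 mm across) is 12 mm lower than the unpressed top.
- release_button (a joint): travel of the button: 0 = up, 0.008 m = all the way in; sprung, 2 N to start, about 5 N all the way in, comes back by itself. Pressed past about 0.006 m it unlocks the tube, which then jumps out by about 0.02 m and stays unlocked: the button need not be kept pressed.
- inner_tube (a joint): how far the inner tube is out along the stand's +x: 0 = stowed, locked (start); about 0.02 m = where its spring leaves it once unlocked; about 0.056 m = first click stop, felt as some 5 N more pull just before it; 0.12 m = second stop, the hard end. Beyond 0.02 m the spring pulls back with 80 N per m (8 N at the second stop); let go there, it runs back in.
- sleeve_center (a point): ribbed black rubber sleeve on the inner tube: lying cylinder 60 mm long, 26 mm thick, with an orange ring 31 mm across at each end. This point is its centre, 70 mm above the hob; x along the tube (pull direction), z up. It moves with the tube. From 50 to 80 mm ahead of its centre is the brush head, a white block 80 mm wide, top 6 mm above the tube axis, blue bristles to 31 mm below it.
- timer_mid (a point): middle of the white round kitchen timer, 68 mm across, 50 mm high; a bystander, not to be moved
- pepper_mill_mid (a point): middle of the wooden pepper mill, 58 mm across, 160 mm high; a bystander, not to be moved
- detergent_mid (a point): middle of the white and green detergent bottle, 50x78 mm, 206 mm high; a bystander, not to be moved
- spice_jar_mid (a point): middle of the small spice jar with a red lid, 45 mm across, 106 mm high; a bystander, not to be moved

How it is judged (in metres and radians):
On the way, in this order (a step that is already met when the one before it is completed fails the run):
1. the release button is pressed all the way in (more than 6.5 mm of its 8 mm) (value of joint release_button above 0.0065 m).
2. the sleeve, gripped, is drawn out past the first click stop (more than 65 mm) (value of joint inner_tube above 0.065 m and contact force between the fingers and inner_tube above 3 N and distance between the grasp point and sleeve_center below 0.03 m), for 0.05 s.
At the end, for the whole second after the job is handed in: The inner tube stands at its second stop (more than 112 mm of 120 mm drawn out) and is still, held there by the fingers on the ribbed sleeve (over 3 N, grasp point within 30 mm of the sleeve's centre); timer, pepper mill, detergent and spice jar are within 30 mm of where they stood (value of joint inner_tube above 0.112 m and not (velocity of joint inner_tube above 0.01 m/s) and not (velocity of joint inner_tube below -0.01 m/s) and contact force between the fingers and inner_tube above 3 N and distance between the grasp point and sleeve_center below 0.03 m and distance of each of timer_mid, pepper_mill_mid, detergent_mid, spice_jar_mid from where it was at the start of the episode below 0.03 m); the arm keeps its last pose, push and grip.
It fails at once if the timer, pepper mill, detergent or spice jar is moved by more than 30 mm (distance of any of timer_mid, pepper_mill_mid, detergent_mid, spice_jar_mid from where it was at the start of the episode above 0.03 m).
It also fails if it takes over 35 s, if anything falls off the work surface, if the arm or the gripper's body presses on something with over 40 N, if the wrist force passes 120 N, or if a joint passes its speed limit or range.

## Working session

There is one attempt and no reset: what is moved stays moved. The work goes in short steps, Python scripts to look and compute and a tool call to move; the robot and the scene stay as the last step left them, time stands still between calls to the robot, and variables do not carry over. Pictures are saved under pics/ and viewed, and the job is handed in when it is done.

Besides the shell and the picture viewer there is one more tool, called as a command line: name --argument value ..., lists and objects as JSON in quotes. jog_arm: Moves the arm, as the interface text tells. Its arguments: {"type":"object","properties":{"plan":{"type":"array","items":{"type":"array","items":{"type":"array","items":{"type":"number"}}}},"grip_force":{"type":"number"}},"required":["plan"]}

```bash
mkdir -p pics; python3 - <<'E'
from station import ctrl
import cv2,numpy as np
o=ctrl.get_obs()
for k in o: print(k,np.round(o[k],4))
for n in("scene","top"):
    c=ctrl.camera(n); cv2.imwrite(f"pics/{n}0.png",c["img"]); print(n,c["camera_matrix"].tolist(),np.round(c["extrinsics"],4).tolist(),[k for k in c])
E
```

```text
time_s 0.0
joint_positions [ 1.1272  0.3839  0.0438  1.5996 -0.0179  1.1612 -0.0499]
joint_vel [ 0.0004  0.0006 -0.0001 -0.0002 -0.0002  0.0008  0.0001]
joint_efforts [-2.00000e-04 -4.33465e+01  1.02450e+00 -2.49514e+01  1.06000e-02
  1.14000e-02  0.00000e+00]
eef_pos [ 220.0161 -610.6174  229.8588]
tool_rot [ 0.407   0.5794 -0.406   0.5778]
wrist_force [ 0.2304 -0.3324 -0.2841]
ft_torque [-0.0018  0.0234 -0.0241]
gripper_width 85.2449
scene [[469.3598617823873, 0.0, 323.8712681640662], [0.0, 469.3598617823873, 233.83872865557993], [0.0, 0.0, 1.0]] [[0.7808, 0.4963, -0.3795, 167.0059], [-0.6248, 0.6207, -0.4737, -343.9935], [0.0004, 0.607, 0.7947, 887.7991], [0.0, 0.0, 0.0, 1.0]] ['img', 'camera_matrix', 'extrinsics']
top [[528.9430388079837, 0.0, 313.4099441455285], [0.0, 528.9430388079837, 239.97109184814], [0.0, 0.0, 1.0]] [[-0.001, 0.9839, -0.1788, 374.9621], [-0.9997, 0.0032, 0.0231, 140.8309], [0.0233, 0.1788, 0.9836, 1031.1405], [0.0, 0.0, 0.0, 1.0]] ['img', 'camera_matrix', 'extrinsics']
```

View pics/scene0.png

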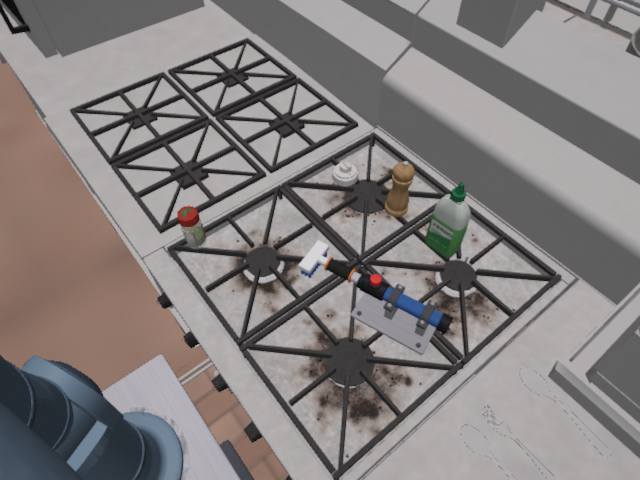

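View pics/top0.png

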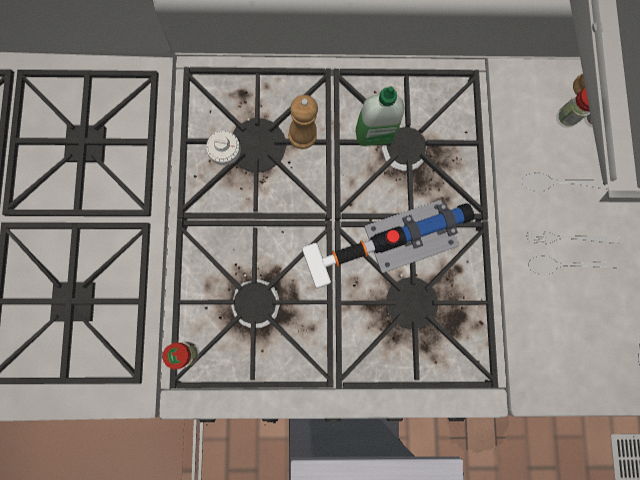

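The top view shows the button near (393,236), the sleeve near (350,253) and the brush head near (317,265). The pull direction is image left and slightly down. I'll enlarge both views.

```bash
python3 - <<'E'
import cv2
a=cv2.imread("pics/top0.png")[190:310,290:490]; cv2.imwrite("pics/topc.png",cv2.resize(a,None,fx=4,fy=4,interpolation=cv2.INTER_CUBIC))
a=cv2.imread("pics/scene0.png")[225:345,280:480]; cv2.imwrite("pics/scenec.png",cv2.resize(a,None,fx=4,fy=4,interpolation=cv2.INTER_CUBIC))
E
```

```text
(no output)
```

View pics/topc.png

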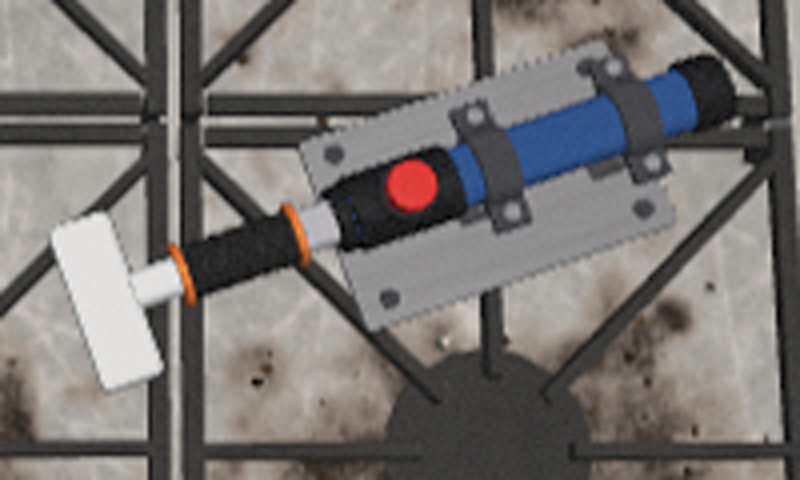

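View pics/scenec.png

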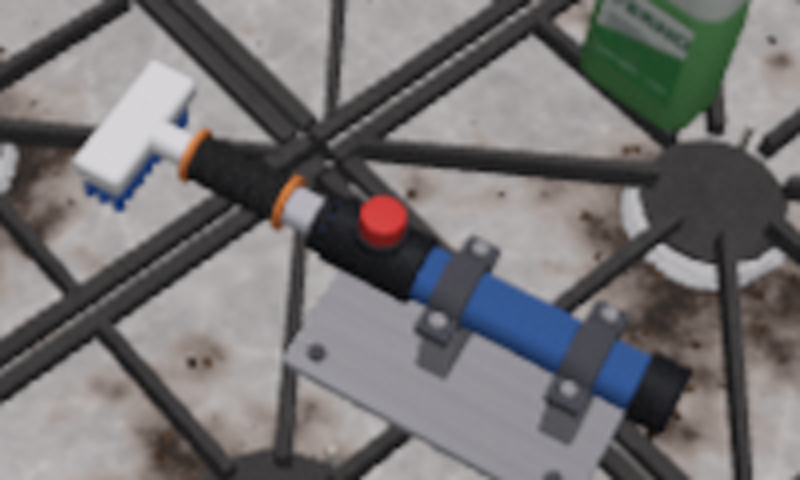

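```bash
cat > h.py <<'E'
import numpy as np,cv2
CAL={"scene":([[469.3598617823873,0,323.8712681640662],[0,469.3598617823873,233.83872865557993],[0,0,1]],[[0.7808,0.4963,-0.3795,167.0059],[-0.6248,0.6207,-0.4737,-343.9935],[0.0004,0.607,0.7947,887.7991],[0,0,0,1]]),
"top":([[528.9430388079837,0,313.4099441455285],[0,528.9430388079837,239.97109184814],[0,0,1]],[[-0.001,0.9839,-0.1788,374.9621],[-0.9997,0.0032,0.0231,140.8309],[0.0233,0.1788,0.9836,1031.1405],[0,0,0,1]])}
def ray(n,uv,cal=None):
    K,E=map(np.array,cal or CAL[n]); d=np.linalg.solve(K,[uv[0],uv[1],1]); d=E[:3,:3]@(d*[1,-1,-1]); return E[:3,3],d
def atz(n,uv,z,cal=None):
    o,d=ray(n,uv,cal); return o+d*(z-o[2])/d[2]
def tri(a,b):
    A=[];y=[]
    for n,uv in (("top",a),("scene",b)):
        o,d=ray(n,uv); d/=np.linalg.norm(d); P=np.eye(3)-np.outer(d,d); A.append(P);y.append(P@o)
    return np.linalg.lstsq(np.vstack(A),np.hstack(y),rcond=None)[0]
E
python3 - <<'E'
from h import *
np.set_printoptions(precision=1,suppress=True)
b=[(393,236.5),(376,278.5)];r1=[(335.75,258.5),(329,263.75)];r2=[(364.25,249),(352,275.5)]
for p,z in((b,104),(r1,70),(r2,70)): print(tri(*p),atz("top",p[0],z),atz("scene",p[1],z))
for n,uv,z in(("top",(222,142),45),("top",(303,103),160),("top",(390,95),200),("top",(176,355),106)): print(atz(n,uv,z))
for uv in((317,265),(313,244),(332,282)):print(atz("top",uv,76))
E
```

```text
[552.2 -24.8 101. ] [550.3 -23.5 104. ] [552.3 -26.5 104. ]
[516.5  76.6  68.2] [515.2  77.2  70. ] [516.7  75.3  70. ]
[534.2  23.8  70. ] [533.   24.4  70. ] [535.4  23.4  70. ]
[748.1 296.1  45. ]
[777.8 138.4 160. ]
[775.1  -8.2 200. ]
[343.6 353.  106. ]
[502.3 111.9  76. ]
[541.1 119.2  76. ]
[471.3  84.8  76. ]
```

```bash
cat >> h.py <<'E'
from scipy.spatial.transform import Rotation as R
B=np.array([551.3,-25,104]); D=np.array([-.328,.945,0])
def rel(target,o=None):
    from station import ctrl
    o=ctrl.get_obs(); M=R.from_quat(o["tool_rot"]).as_matrix()
    s=M.T@(np.array(target)-o["eef_pos"])
    z=M[:,2]; P=np.array([.945,.328,0]); 
    y=M.T@P; a=np.arctan2(-y[1],y[2])
    a=(a+np.pi/2)%np.pi-np.pi/2
    print("t",o["time_s"],"pos",np.round(o["eef_pos"],1),"F",np.round(o["wrist_force"],1),"w",round(float(o["gripper_width"]),1),"shift tool",np.round(s,1),"turn",round(a,3),"q7",np.round(o["joint_positions"][-1],2))
    print(np.round(M,2).tolist())
E
python3 -c "
from h import *
rel([551.3,-25,160])"
```

```text
t 0.1 pos [ 220.  -610.7  230. ] F [-0.5  1.4 -0.4] w 85.3 shift tool [  71.   510.2 -438.5] turn -1.559 q7 -0.05
[[-0.0, 0.94, 0.34], [0.0, 0.34, -0.94], [-1.0, -0.0, -0.0]]
```

jog_arm --plan '[[[0,31,-26,0,1],[0,31,-26,0,1],[0,31,-26,0,1],[0,31,-26,0,1],[0,31,-26,0,1],[0,31,-26,0,1],[0,31,-26,0,1],[0,31,-26,0,1],[0,31,-26,0,1],[0,31,-26,0,1],[0,31,-26,0,1],[0,31,-26,0,1]]]' --grip_force 40

```text
time_s: 1.1
eef_pos: [461.2, -188.4, 220.6]
tool_rot: [0.412, 0.577, -0.417, 0.568]
wrist_force: [0.9, -0.1, 0.2]
gripper_width: -0.1
```

jog_arm --plan '[[[0,0,0,-0.12,1],[0,0,0,-0.12,1],[0,0,0,-0.12,1],[0,0,0,-0.12,1],[0,0,0,-0.12,1],[0,0,0,-0.12,1],[0,0,0,-0.12,1],[0,0,0,-0.12,1],[0,0,0,-0.12,1],[0,0,0,-0.12,1],[0,0,0,-0.12,1],[0,0,0,-0.12,1]]]'

```text
time_s: 2.1
eef_pos: [463.1, -168.7, 215.0]
tool_rot: [-0.083, 0.709, 0.092, 0.694]
wrist_force: [0.6, -0.2, 0.3]
gripper_width: 0.1
```

```bash
python3 -c "
from h import *
rel([551.3,-25,160])"
```

```text
t 2.1 pos [ 463.1 -168.7  215. ] F [ 0.6 -0.2  0.3] w 0.1 shift tool [ 54.4 116.7 121.9] turn -0.086 q7 0.46
[[-0.02, -0.25, 0.97], [0.01, 0.97, 0.25], [-1.0, 0.02, -0.02]]
```

jog_arm --plan '[[[10,23,24,0,1],[10,23,24,0,1],[10,23,24,0,1],[10,23,24,0,1],[10,23,24,-0.086,1],[0,0,0,0,1],[0,0,0,0,1]]]'

```text
time_s: 2.68
eef_pos: [550.1, -26.6, 158.9]
tool_rot: [-0.112, 0.706, 0.122, 0.688]
wrist_force: [-0.5, 0.1, -0.7]
gripper_width: 0.3
```

```bash
python3 - <<'E'
from h import *
rel([551.3,-25,130])
from station import ctrl
for n in("top","wrist"):
    c=ctrl.camera(n); cv2.imwrite(f"pics/{n}1.png",c["img"])
E
```

```text
t 2.6833 pos [550.1 -26.6 158.9] F [-0.5  0.1 -0.7] w 0.3 shift tool [28.9  0.6  2.4] turn -0.002 q7 0.16
[[-0.03, -0.33, 0.94], [0.01, 0.95, 0.33], [-1.0, 0.02, -0.02]]
```

View pics/wrist1.png

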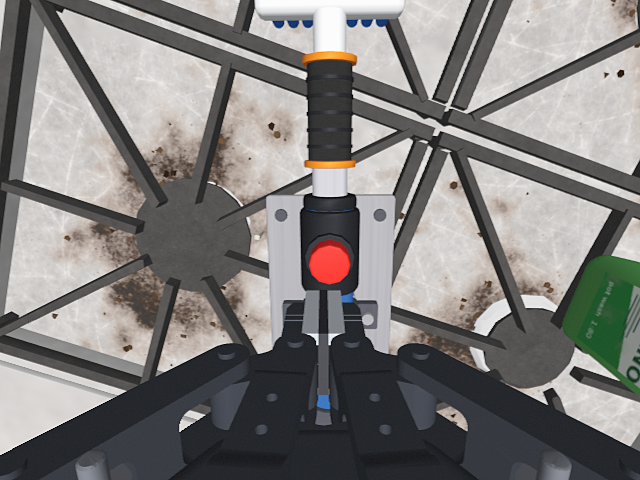

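View pics/top1.png

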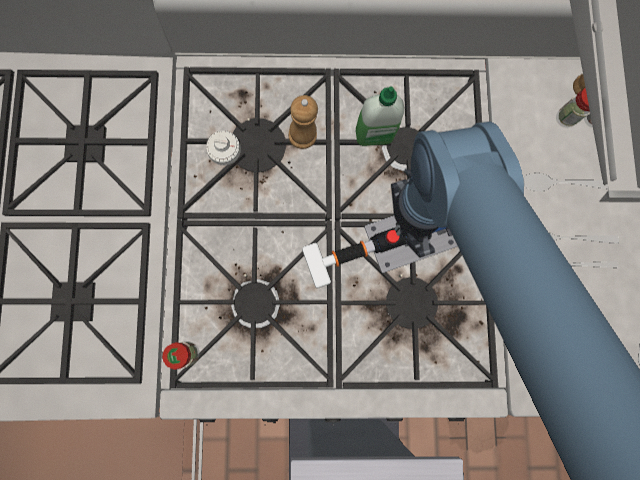

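The wrist view shows the axis exactly vertical in the image. The button is at (329,262), with the rings at (329,57) and (330,163). I'll check these against the wrist calibration.

```bash
python3 - <<'E'
from h import *
np.set_printoptions(precision=1,suppress=True)
from station import ctrl
c=ctrl.camera("wrist"); cal=(c["camera_matrix"],c["extrinsics"])
print(np.array(c["camera_matrix"]),np.array(c["extrinsics"]))
for uv,z in (((329,262),104),((329,57),72),((330,163),72)): print(atz("",uv,z,cal))
E
```

```text
[[384.9   0.  323. ]
 [  0.  384.9 242.4]
 [  0.    0.    1. ]] [[  0.9  -0.3  -0.1 530.9]
 [  0.3   0.9   0.3  36.9]
 [ -0.   -0.3   1.  303.6]
 [  0.    0.    0.    1. ]]
[550.6 -24.4 104. ]
[514.7  77.8  72. ]
[534.1  23.9  72. ]
```

jog_arm --plan '[[[18,1,1,0,1],[18,1,0,0,1],[12,0,0,0,1],[4,0,0,0,1],[0,0,0,0,1]]]'

```text
time_s: 3.25
eef_pos: [549.2, -35.3, 108.9]
tool_rot: [-0.109, 0.706, 0.113, 0.691]
wrist_force: [-0.2, 0.5, 1.7]
gripper_width: 0.0
```

```bash
python3 - <<'E'
from h import *
rel([551,-24.5,96])
E
```

```text
t 3.25 pos [549.2 -35.3 108.9] F [-0.2  0.5  1.7] w 0.0 shift tool [12.9  9.6  5.3] turn -0.019 q7 0.12
[[-0.02, -0.31, 0.95], [0.0, 0.95, 0.31], [-1.0, 0.01, -0.02]]
```

jog_arm --plan '[[[0,9,5,0,1],[0,0,0,0,1],[0,0,0,0,1]]]'

```text
time_s: 3.5
eef_pos: [551.8, -26.7, 110.2]
tool_rot: [-0.108, 0.705, 0.111, 0.692]
wrist_force: [0.2, 0.0, 0.7]
gripper_width: 0.2
```

```bash
python3 - <<'E'
from h import *
rel([551,-24.5,96])
E
```

```text
t 3.5 pos [551.8 -26.7 110.2] F [0.2 0.  0.7] w 0.2 shift tool [14.3  2.2  0.2] turn -0.023 q7 0.1
[[-0.02, -0.31, 0.95], [0.0, 0.95, 0.31], [-1.0, 0.01, -0.02]]
```

jog_arm --plan '[[[5,3,0,-0.02,1],[5,1,0,0,1],[5,1,0,0,1],[2,0,0,0,1]]]'

```text
time_s: 3.83
eef_pos: [552.7, -22.3, 96.1]
tool_rot: [-0.117, 0.702, 0.118, 0.692]
wrist_force: [-3.2, -0.8, 11.3]
gripper_width: 0.1
```

```bash
python3 - <<'E'
from h import *
rel([551,-24.5,96])
from station import ctrl
c=ctrl.camera("wrist"); cv2.imwrite(f"pics/wrist2.png",c["img"])
E
```

```text
t 3.8333 pos [552.7 -22.3  96.1] F [-3.2 -0.8 11.3] w 0.1 shift tool [ 0.1 -1.5 -2.4] turn -0.0 q7 0.1
[[-0.01, -0.33, 0.94], [-0.0, 0.94, 0.33], [-1.0, 0.0, -0.01]]
```

View pics/wrist2.png

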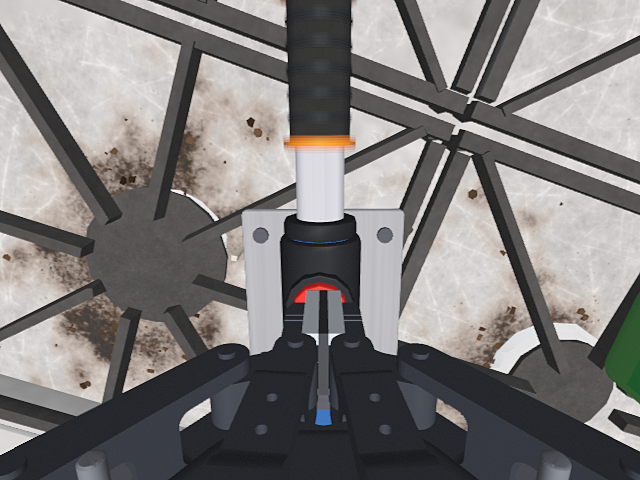

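jog_arm --plan '[[[2,0,0,0,1],[0,0,0,0,1],[-15,0,0,0,1],[-30,0,0,0,1],[-30,10,0,0,0],[0,30,0,0,-1],[0,30,0,0,-1],[0,22,0,0,-1],[0,0,0,0,-1],[0,0,0,0,-1]]]'

```text
time_s: 4.72
eef_pos: [524.6, 69.1, 173.8]
tool_rot: [-0.115, 0.702, 0.117, 0.693]
wrist_force: [-0.1, -0.9, -0.1]
gripper_width: 72.3
```

```bash
python3 - <<'E'
from h import *
rel([518,69.5,51])
from station import ctrl
for n in("top","wrist"):
    c=ctrl.camera(n); cv2.imwrite(f"pics/{n}3.png",c["img"])
    np.savez("/tmp/w.npz",K=c["camera_matrix"],E=c["extrinsics"])
E
```

```text
t 4.7167 pos [524.6  69.1 173.8] F [-0.1 -0.9 -0.1] w 72.3 shift tool [122.8   1.8  -4.7] turn -0.005 q7 -0.02
[[-0.01, -0.32, 0.95], [0.0, 0.95, 0.32], [-1.0, 0.01, -0.01]]
```

View pics/wrist3.png

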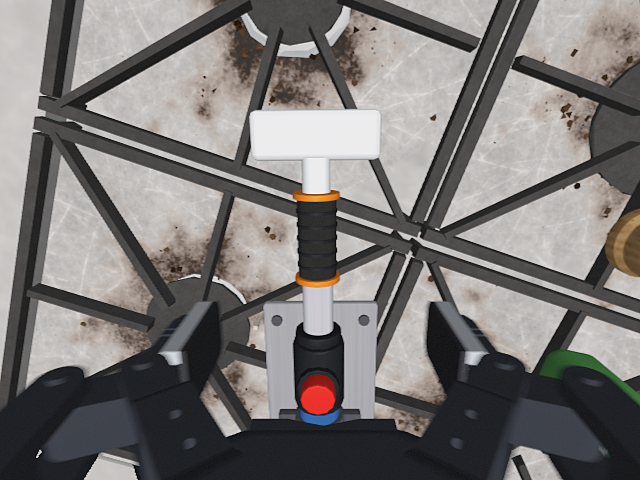

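The tube has jumped out. The rings are now at (317,197) and (318,281), and the button is back up.

```bash
python3 - <<'E'
from h import *
w=np.load("/tmp/w.npz");cal=(w["K"],w["E"])
a,b=atz("",(317,197),72,cal),atz("",(318,281),72,cal); print(a,b,(a+b)/2,atz("",(317.5,394),104,cal))
m=(a+b)/2; rel([m[0],m[1],51])
E
```

```text
[509.55249816  96.14961289  72.        ] [528.57526328  41.9386943   72.        ] [519.06388072  69.0441536   72.        ] [550.00691468 -19.94832375 104.        ]
t 4.8167 pos [524.5  68.4 173.5] F [ 0.3 -0.   0.4] w 84.7 shift tool [122.6   1.6  -3.5] turn -0.007 q7 -0.02
[[-0.01, -0.32, 0.95], [0.0, 0.95, 0.32], [-1.0, 0.01, -0.01]]
```

jog_arm --plan '[[[15,1,-1,0,-1],[15,1,-1,0,-1],[15,1,-1,0,-1],[8,0,0,0,-1],[0,0,0,0,-1]]]'

```text
time_s: 5.23
eef_pos: [523.1, 62.5, 117.7]
tool_rot: [-0.111, 0.702, 0.112, 0.694]
wrist_force: [-0.8, -0.2, -0.2]
gripper_width: 85.5
```

```bash
python3 - <<'E'
from h import *
rel([519,69,51])
E
```

```text
t 5.2333 pos [523.1  62.5 117.7] F [-0.8 -0.2 -0.2] w 85.5 shift tool [66.7  7.3 -1.1] turn -0.018 q7 -0.07
[[-0.01, -0.31, 0.95], [-0.0, 0.95, 0.31], [-1.0, 0.0, -0.01]]
```

jog_arm --plan '[[[15,5,0,-0.02,-1],[15,3,0,0,-1],[15,2,0,0,-1],[12,2,0,0,-1],[7,1,0,0,-1],[0,0,0,0,-1]]]'

```text
time_s: 5.73
eef_pos: [522.9, 68.6, 52.4]
tool_rot: [-0.115, 0.701, 0.114, 0.695]
wrist_force: [0.5, -0.3, -0.0]
gripper_width: 85.3
```

```bash
python3 - <<'E'
from h import *
rel([519,69,51])
E
```

```text
t 5.7333 pos [522.9  68.6  52.4] F [ 0.5 -0.3 -0. ] w 85.3 shift tool [ 1.4  1.6 -3.5] turn -0.009 q7 -0.13
[[-0.01, -0.32, 0.95], [-0.0, 0.95, 0.32], [-1.0, 0.0, -0.01]]
```

jog_arm --plan '[[[1,1,-3,-0.01,-1],[0,0,0,0,0],[0,0,0,0,1],[0,0,0,0,1],[0,0,0,0,1],[0,0,0,0,1],[0,0,0,0,1]]]' --grip_force 80

```text
time_s: 6.32
eef_pos: [519.5, 66.8, 54.3]
tool_rot: [-0.119, 0.701, 0.116, 0.694]
wrist_force: [2.3, 0.1, -3.7]
gripper_width: 23.3
```

```bash
python3 - <<'E'
from h import *
rel([519,69,51])
from station import ctrl
for n in("wrist",):
    c=ctrl.camera(n); cv2.imwrite(f"pics/{n}4.png",c["img"])
E
```

```text
t 6.3167 pos [519.5  66.8  54.3] F [ 2.3  0.1 -3.7] w 23.3 shift tool [3.3 2.3 0.3] turn 0.001 q7 -0.12
[[-0.01, -0.33, 0.94], [-0.01, 0.94, 0.33], [-1.0, -0.0, -0.01]]
```

View pics/wrist4.png

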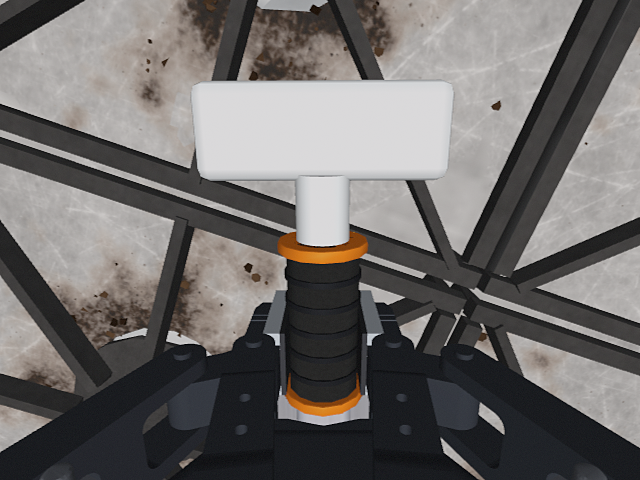

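The sleeve is gripped between its rings at 23 mm opening. Now I'll pull along tool +y.

jog_arm --plan '[[[0,8,0,0,1],[0,10,0,0,1],[0,10,0,0,1],[0,10,0,0,1],[0,10,0,0,1]]]'

```text
time_s: 6.78
eef_pos: [505.6, 106.1, 54.2]
tool_rot: [-0.122, 0.7, 0.111, 0.695]
wrist_force: [0.6, -3.8, 1.6]
gripper_width: 23.9
```

```bash
python3 - <<'E'
from h import *
rel(np.array([518.7,67.7,54])+100*np.array([-.335,.942,0]))
E
```

```text
t 6.7833 pos [505.6 106.1  54.2] F [ 0.6 -3.8  1.6] w 23.9 shift tool [-0.6 59.4 -1.2] turn -0.003 q7 -0.23
[[-0.01, -0.33, 0.95], [-0.02, 0.95, 0.33], [-1.0, -0.01, -0.01]]
```

jog_arm --plan '[[[0,12,0,0,1],[0,12,0,0,1],[0,12,0,0,1],[0,12,0,0,1],[0,10,0,0,1]]]'

```text
time_s: 7.2
eef_pos: [488.2, 155.3, 54.2]
tool_rot: [-0.128, 0.7, 0.105, 0.695]
wrist_force: [1.3, -7.8, 3.3]
gripper_width: 23.5
```

```bash
python3 - <<'E'
from h import *
rel(np.array([518.7,67.7,54])+100*np.array([-.335,.942,0]))
E
```

```text
t 7.2 pos [488.2 155.3  54.2] F [ 1.3 -7.8  3.3] w 23.5 shift tool [-0.   7.2 -0.7] turn -0.003 q7 -0.36
[[-0.0, -0.32, 0.95], [-0.03, 0.95, 0.32], [-1.0, -0.03, -0.01]]
```

jog_arm --plan '[[[0,6,0,0,1],[0,5,0,0,1],[0,3,0,0,1],[0,3,0,0,1]]]'

```text
time_s: 7.53
eef_pos: [486.6, 159.9, 54.2]
tool_rot: [-0.136, 0.699, 0.096, 0.696]
wrist_force: [2.3, -7.3, 2.7]
gripper_width: 23.6
```

jog_arm --plan '[[[0,3,0,0,1],[0,3,0,0,1]]]'

```text
time_s: 7.7
eef_pos: [486.6, 159.9, 54.3]
tool_rot: [-0.138, 0.699, 0.091, 0.696]
wrist_force: [1.9, -8.9, 1.2]
gripper_width: 23.7
```

```bash
python3 - <<'E'
from h import *
rel(np.array([518.7,67.7,54])+100*np.array([-.335,.942,0]))
from station import ctrl
for n in("wrist","top"):
    c=ctrl.camera(n); cv2.imwrite(f"pics/{n}5.png",c["img"])
    if n=="wrist": np.savez("/tmp/w.npz",K=c["camera_matrix"],E=c["extrinsics"])
E
```

```text
t 7.7 pos [486.6 159.9  54.3] F [ 1.9 -8.9  1.2] w 23.7 shift tool [ 0.1  2.4 -0.6] turn -0.009 q7 -0.41
[[0.01, -0.32, 0.95], [-0.07, 0.95, 0.32], [-1.0, -0.06, -0.01]]
```

View pics/wrist5.png

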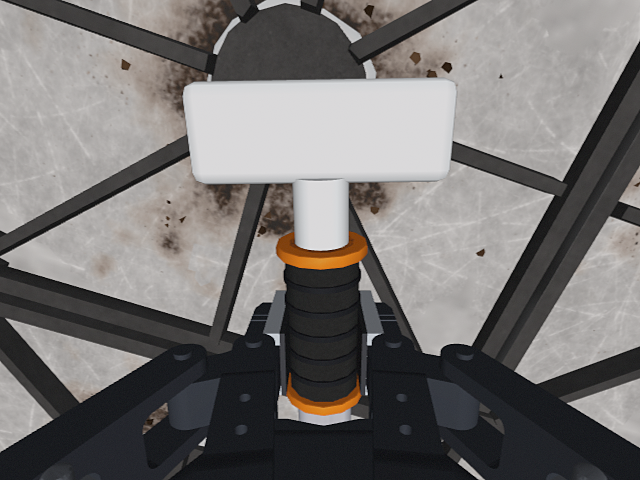

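View pics/top5.png

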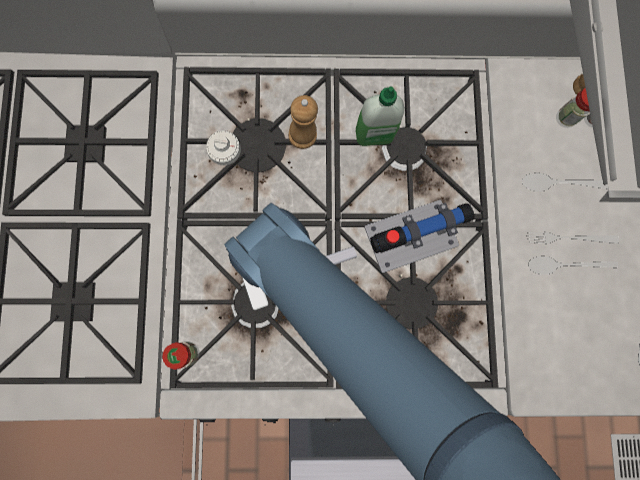

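```bash
python3 - <<'E'
from h import *
w=np.load("/tmp/w.npz");cal=(w["K"],w["E"])
B=np.array([550.8,-24.3])
# front ring; head front/rear edges on top z=76
for uv,z,off in(((322,238),85.5,30),((320,183),76,50),((320,80),76,80)):
    p=atz("",uv,z,cal); print(p, "ext", np.linalg.norm(p[:2]-B)-80-off)
rel([486.6,160,54])
from station import ctrl
print(np.round(ctrl.get_obs()["joint_vel"],4),np.round(ctrl.get_obs()["ft_torque"],2))
E
```

```text
[473.34592419 198.90554557  85.5       ] ext 126.2622471634102
[468.00746929 212.35850232  76.        ] ext 120.72265526665919
[458.83481011 239.84008192  76.        ] ext 119.69193593429827
t 7.8 pos [486.5 159.9  54.3] F [ 2.1 -7.9  2.5] w 23.6 shift tool [0.2 0.1 0.1] turn -0.009 q7 -0.41
[[0.01, -0.32, 0.95], [-0.07, 0.95, 0.32], [-1.0, -0.06, -0.01]]
[ 0.0055 -0.002  -0.0014 -0.0009 -0.0085 -0.0022  0.0034] [-1.19 -0.37 -0.15]
```

jog_arm --plan '[[[0,3,0,0,1],[0,3,0,0,1],[0,3,0,0,1]]]'

```text
time_s: 8.05
eef_pos: [486.7, 159.5, 54.3]
tool_rot: [-0.139, 0.699, 0.083, 0.696]
wrist_force: [2.7, -7.6, 2.9]
gripper_width: 23.4
```

```bash
python3 - <<'E'
from h import *
rel([486.6,160,54])
E
```

```text
t 8.05 pos [486.7 159.5  54.3] F [ 2.7 -7.6  2.9] w 23.4 shift tool [0.2 0.6 0.1] turn -0.018 q7 -0.44
[[0.01, -0.31, 0.95], [-0.08, 0.95, 0.31], [-1.0, -0.08, -0.02]]
```

```bash
python3 - <<'E'
from h import *
from station import ctrl
for i in range(4):
    c=ctrl.camera("wrist"); o=ctrl.get_obs(); print(o["time_s"],np.round(o["eef_pos"],2),np.round(o["wrist_force"],1),round(o["gripper_width"],1))
cv2.imwrite("pics/wrist6.png",c["img"])
cal=(c["camera_matrix"],c["extrinsics"]); np.savez("/tmp/w.npz",K=cal[0],E=cal[1])
E
```

```text
8.1 [486.6  159.62  54.29] [ 2.9 -6.9  1.8] 23.5
8.15 [486.62 159.65  54.3 ] [ 2.1 -7.7  1.9] 23.6
8.2 [486.6  159.63  54.28] [ 2.5 -7.4  2.8] 24.0
8.25 [486.61 159.63  54.28] [ 2.3 -6.7  2.1] 23.5
```

View pics/wrist6.png

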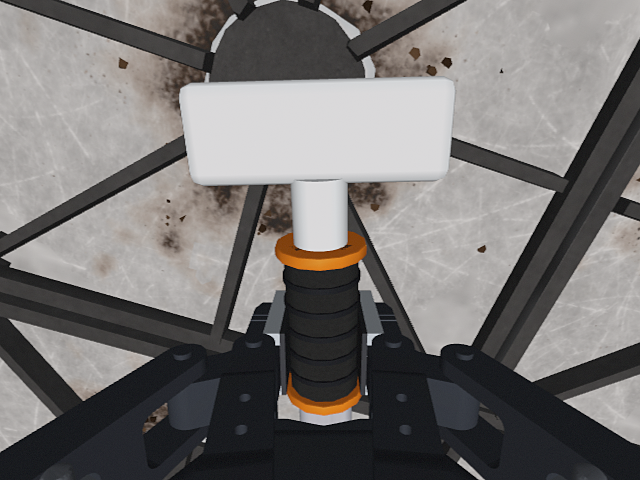

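Everything is still, but the axial pull only just matches the spring force. A firmer pull should show whether it's really at the hard stop.

jog_arm --plan '[[[0,8,0,0,1],[0,8,0,0,1]]]'

```text
time_s: 8.42
eef_pos: [486.5, 159.7, 54.2]
tool_rot: [-0.146, 0.699, 0.073, 0.696]
wrist_force: [3.6, -14.3, 5.5]
gripper_width: 23.6
```

```bash
python3 - <<'E'
from h import *
from station import ctrl
for i in range(4):
    c=ctrl.camera("wrist"); o=ctrl.get_obs(); print(o["time_s"],np.round(o["eef_pos"],2),np.round(o["wrist_force"],1),round(o["gripper_width"],1))
cv2.imwrite("pics/wrist7.png",c["img"])
cal=(c["camera_matrix"],c["extrinsics"]); np.savez("/tmp/w.npz",K=cal[0],E=cal[1])
rel([486.6,160,54])
E
```

```text
8.4667 [486.52 159.67  54.21] [  4.8 -15.1   5.3] 23.5
8.5167 [486.54 159.69  54.21] [  4.5 -14.9   5. ] 23.5
8.5667 [486.54 159.69  54.21] [  4.3 -14.4   4.6] 24.0
8.6167 [486.51 159.7   54.19] [  4.4 -14.7   4.6] 23.9
t 8.6167 pos [486.5 159.7  54.2] F [  4.4 -14.7   4.6] w 23.9 shift tool [0.2 0.3 0.2] turn -0.021 q7 -0.47
[[0.01, -0.31, 0.95], [-0.1, 0.95, 0.31], [-0.99, -0.1, -0.02]]
```

View pics/wrist7.png

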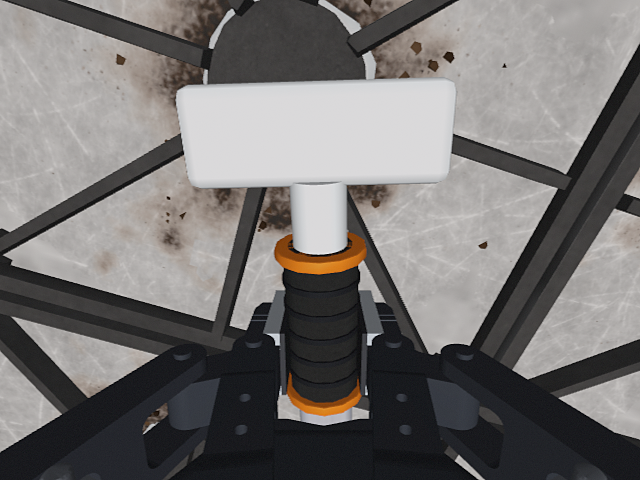

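The pull has doubled to about 15 N and nothing moves, so this is the hard stop. The sleeve is still gripped between its rings, so I'm handing in.

```bash
python3 -c "
from station import ctrl
print(ctrl.sign_off())"
```

```text
the job is handed in; nothing more can be done
None
```

I pressed the release button all the way in, gripped the ribbed sleeve, and pulled it past the first click stop to the second stop. I handed the job in at about 8.6 s with the sleeve still gripped and held fully extended.

**Button:** the fingers stopped against it at z ≈ 96 mm with about 11 N, well over the 5 N it needs. The tube then jumped out by about 20 mm.

**Extension:** the brush head's edges in the wrist image gave 120–121 mm out. From the arm's travel it is about 119 mm. A ring-top reading gave 126 mm, which disagrees. I put that down to a poor pixel pick, because it is beyond the end of travel.

**Hard stop:** with gentle pulls the force was only about 8 N, the same as the spring alone, so I pulled harder. At about 15 N nothing moved: the position held within 0.05 mm over 0.15 s. The opening stayed near 23.5 mm at 80 N grip.

**Gripper tilt:** the gripper tilted about 0.1 rad while pulling against the stop, but its hold on the sleeve did not slip.

**Bystanders:** the timer, pepper mill, detergent and spice jar looked unmoved in the last top view. I took that view just before the final harder pull.

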